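# Find the case with the electrodes by its weight and latch it into the cradle

## Robot

A 6-joint arm with a two-finger parallel gripper is mounted at the origin on a cart in front of the work surface, level with it; the furniture and walls round the work are solid. World frame = base frame: x ahead of the robot, y to its left, z up, the work surface at z = 0. Lengths are in m, angles in rad, forces in N, time in s.
With the tool pointing down it reaches from about 0.375 to 0.925 m from the base axis. Payload 5.7 kg.
Tool frame: the origin (TCP) lies midway between the tips of the shut fingers; the grasp point (between the pads) lies 19 mm behind it; z points along the fingers, y is the line along which they close (so a half turn about z gives the same grasp; the last joint's range is limited). The gripper opens to 88 mm and grips with 3 to 60 N. Pads are 20 mm wide; open, the fingers measure 115 mm over their backs; the gripper's body (75 mm by 178 mm) begins 61 mm behind the grasp point.
Start: joints at [-0.115, 0.359, 1.51, -0, 1.272, -0.115], TCP at [0.6, -0, 0.201] pointing down, gripper open.
Joint ranges: [-2.97, 2.97], [-1.01, 2.36], [0.21, 2.38], [-0.96, 4.11], [0.2, 2.71], [-2.98, 2.98]. Speed limits (rad/s): [2.39, 2.39, 3.14, 3.14, 3.14, 3.14].

## Interface

Orientations are given as a unit quaternion [x, y, z, w].
In Python, from bench import move_ptp, servo_line, goto_joints, move_gripper, sleep, inverse_kinematics, capture, PlanningError, close_job, spot_in, silhouettes, current_clock, current_joint_pos, current_qvel, current_joint_torque, current_position, current_orientation, current_force, current_torque, current_finger_gap, current_grip_force gives the robot as it stands. Calls block until the motion is done:
- move_ptp(position, orientation): joint-space move of the TCP to a pose.
- servo_line(position, orientation=None, rate=0.15, contact_N=None): straight line of the TCP; orientation=None keeps the orientation; rate is the mean speed in m/s. With contact_N (N) it stops when the force on the tool has changed by that much, and returns True; else False.
- goto_joints(angles): joint-space move.
- move_gripper(opening): finger opening in m; the grip force is fixed at half the most; returns when the fingers have stopped.
- sleep(seconds).
- inverse_kinematics(position, orientation): joint angles nearest the present ones, or None.
- capture(name): name is "scene" or "side" or "wrist"; returns a dict with "image" (400x640x3 uint8, blue, green, red), "range_z" (400x640 float32, m along the optical axis (not along the pixel's ray), 0 where there is no reading), "intrinsics" (3x3 intrinsics, pixels), "R" (3x3) and "t" (3): a world point X has camera coordinates R X + t. Camera axes: x right, y down, z forward; pixel columns grow to the right and rows downward; lengths in m; the calibration is good to about 2 mm. A picture is of the moment at which its call begins.
A pose or a line that the arm cannot do raises PlanningError and nothing moves.
- close_job(): hands the job in; it is judged then, once.
Trained networks look in the newest picture that a camera, given by its name, has taken for a name from the list of things; names that differ only in an ending like _2 or _b are one class to them, and where a whole thing is asked for, a point or a joint stands for the part that bears it (a point fixed in the world has none). Each returns a list of dicts, best first, with "conf" (0 to 1); they miss things now and then, are a little off and sometimes report something else, mostly with a low value. They report only what shows in the picture. A call takes as long as a camera call.
- spot_in(camera, query): "xy" ([column, row] in pixels, amid what is visible of it).
- silhouettes(camera, query): "region" (400x640 bool, what is visible of it) and "xy" ([column, row] in pixels, amid what is visible of it).
Readings, each from a call of its own:
- current_clock(): time.
- current_joint_pos(): joint angles.
- current_qvel(): joint speeds.
- current_joint_torque(): joint torques, N m.
- current_position(): TCP position.
- current_orientation(): TCP orientation.
- current_force(): force on the tool from outside, world axes, zero at the start.
- current_torque(): the same for the moment, N m.
- current_finger_gap(): finger opening in m.
- current_grip_force(): force on a finger pad.
Only numpy, scipy, OpenCV 4.12 (cv2) and the standard library are available. Lean on these libraries where they do the work, as an engineer would, in place of code of your own. Each camera call takes 0.05 s, during which the arm holds its last target. There are 200 camera calls.

## Task

Three look-alike closed cases lie on the bench; one still holds the heavy brass electrodes, the others only foam. Lift them to feel which is the heavy one, putting any light one back flat on the bench clear of the cradle; then fit the heavy case into the aluminium cradle: tongue end tilted down into the slot under the lip, pushed in until it stops, catch end lowered flat inside the front ridge. Leave it there and do not disturb the bottles, vial and beakers.

Things in the scene. Friction and masses are not known exactly. Their poses are not given: they have to be found in the camera images.
- case_a: Closed case, grey body, blue lid, 100 (x) x 50 (y) x 44 mm, rigid. Origin: centre of underside, z up. At its +x end a black tongue, 34 wide, 5 thick, level with the underside, tip at x = 65 mm; a black catch marks the -x end (x = -50). Lies flat, tongue away from the robot within 15 deg. Weighs 0.50 to 0.67 kg with brass, 0.17 kg with foam; balances near x = 0. Grip across the width, about 40 N.
- case_b: Second case, same in size, looks and frame as case_a. Exactly one of the three cases holds the brass; looks and names do not tell which, it differs from start to start. Lids do not open.
- case_c: Third case, same in size, looks and frame as case_a.
- cradle: Fixed aluminium cradle, plate 146 x 78 mm. Origin: on the bench under the middle of the seat; x towards the lip (away from the robot within 15 deg), z up. Floor at z = 6 mm. Four black side guides, 55 mm apart, tops z = 15, at x = -45..-25 and 23..43; middle open for fingers. A seated case lies flat, x axis along the cradle's, its origin at x = -3..1, y = 0, z = 6 mm.
- cradle_slot (a point): Mouth of the cradle's slot, at floor height: x = 56, y = 0, z = 6 mm in the cradle. Slot 44 mm wide, 11 high, hard stop 10 mm in (x = 66); the lip over it is 6 mm thick (top z = 23), x = 56..74. Too low for a level case held above the ridge: enter with the tongue end tilted down 7 to 12 deg, push to the stop, then lower the catch end.
- cradle_ridge (a point): Middle of the top of the black ridge at the cradle's -x end: x = -58, y = 0, z = 12 mm in the cradle; the ridge spans x = -63..-53 and stands 6 mm above the floor. The seated case's catch end lies inside it, on the floor.
- amber_bottle: Bystander: amber reagent bottle with yellow cap, 68 mm across, 127 mm high; origin at the centre of its underside.
- small_beaker: Bystander: small clear beaker, 54 mm across, 59 mm high; origin at the centre of its underside.
- tall_beaker: Bystander: empty clear beaker, 72 mm across, 93 mm high; origin at the centre of its underside.
- amber_vial: Bystander: small brown vial with black cap, 34 mm across, 72 mm high; origin at the centre of its underside.

How it is judged:
At the end, for the whole second after the job is handed in: Heavy case (over 3.2 N on the cradle) at rest in it: x -5 to 4 mm, y within 6 mm, 3 to 8.5 mm above the bench, flat within 0.04 rad, in line within 0.12 rad. Other cases flat on the bench (0.06 rad, within 6 mm), over 60 mm from the cradle origin (((x of case_a in the frame of cradle between -0.005 and 0.004 m and y of case_a in the frame of cradle between -0.006 and 0.006 m and z of case_a in the frame of cradle between 0.003 and 0.0085 m and angle between the z axis of case_a and the z axis of cradle, either way round below 0.04 rad and angle between the x axis of case_a and the x axis of cradle, either way round below 0.12 rad and contact force between case_a and cradle above 3.2 N and linear speed of case_a below 0.02 m/s and height (world z) of case_b between -0.004 and 0.006 m and angle between each of case_b, case_c's own z axis and vertical below 0.06 rad and horizontal distance between each of case_b, case_c and cradle above 0.06 m and height (world z) of case_c between -0.004 and 0.006 m) or (x of case_b in the frame of cradle between -0.005 and 0.004 m and y of case_b in the frame of cradle between -0.006 and 0.006 m and z of case_b in the frame of cradle between 0.003 and 0.0085 m and angle between the z axis of case_b and the z axis of cradle, either way round below 0.04 rad and angle between the x axis of case_b and the x axis of cradle, either way round below 0.12 rad and contact force between case_b and cradle above 3.2 N and linear speed of case_b below 0.02 m/s and height (world z) of case_a between -0.004 and 0.006 m and angle between each of case_a, case_c's own z axis and vertical below 0.06 rad and horizontal distance between each of case_a, case_c and cradle above 0.06 m and height (world z) of case_c between -0.004 and 0.006 m) or (x of case_c in the frame of cradle between -0.005 and 0.004 m and y of case_c in the frame of cradle between -0.006 and 0.006 m and z of case_c in the frame of cradle between 0.003 and 0.0085 m and angle between the z axis of case_c and the z axis of cradle, either way round below 0.04 rad and angle between the x axis of case_c and the x axis of cradle, either way round below 0.12 rad and contact force between case_c and cradle above 3.2 N and linear speed of case_c below 0.02 m/s and height (world z) of case_a between -0.004 and 0.006 m and angle between each of case_a, case_b's own z axis and vertical below 0.06 rad and horizontal distance between each of case_a, case_b and cradle above 0.06 m and height (world z) of case_b between -0.004 and 0.006 m))); the robot touches nothing.
It fails at once if amber bottle moved more than 30 mm or tipped (distance of amber_bottle from where it was at the start of the episode above 0.03 m or angle between amber_bottle's own z axis and vertical above 0.3 rad).
It fails at once if small beaker moved more than 30 mm or tipped (distance of small_beaker from where it was at the start of the episode above 0.03 m or angle between small_beaker's own z axis and vertical above 0.3 rad).
It fails at once if tall beaker moved more than 30 mm or tipped (distance of tall_beaker from where it was at the start of the episode above 0.03 m or angle between tall_beaker's own z axis and vertical above 0.3 rad).
It fails at once if amber vial moved more than 30 mm or tipped (distance of amber_vial from where it was at the start of the episode above 0.03 m or angle between amber_vial's own z axis and vertical above 0.3 rad).
It also fails if it takes over 67 s, if anything falls off the work surface, if the arm or the gripper's body presses on something with over 40 N, if the wrist force passes 120 N, or if a joint passes its speed limit or range.

## Working session

There is one attempt and no reset: what is moved stays moved. The work goes in short steps, each a Python script; the robot and the scene stay as the last script left them, time stands still between calls to the robot, and variables do not carry over. Pictures are saved under pics/ and viewed, at most 10 in all, crops included, and the job is handed in when it is done.

```bash
ls; mkdir -p pics; python3 - <<'E'
from bench import *
import cv2,numpy as np
ims=[]
for n in ("scene","side"):
    c=capture(n); np.savez(f"pics/{n}.npz",**c); ims.append(c["image"])
    print(n,c["intrinsics"].tolist(),c["R"].tolist(),c["t"])
    for q in ("case_a","cradle","amber_bottle","small_beaker","tall_beaker","amber_vial"):
        s=silhouettes(n,q)
        for d in s: print(q,round(d["conf"],2),d["xy"],d["region"].sum())
        np.savez(f"pics/{n}_{q}.npz",*[d["region"] for d in s])
cv2.imwrite("pics/scene.png",ims[0]);cv2.imwrite("pics/side.png",ims[1])
print(current_clock())
E
```

```text
pics
scene [[479.7600984823749, 0.0, 325.6114244846573], [0.0, 479.7600984823749, 202.99439890310902], [0.0, 0.0, 1.0]] [[0.8592448464603025, -0.5115373914726038, 0.00527171289196326], [-0.23507253813766335, -0.4039691804902154, -0.8840530544190097], [0.45435580291763433, 0.7583787960771768, -0.4673568294307937]] [-0.42618513  0.18218489  0.97510189]
case_a 0.67 [380.8, 277.7] 1469
case_a 0.67 [341.1, 246.2] 1294
case_a 0.56 [332.1, 220.1] 1096
cradle 0.81 [275.6, 188.4] 744
cradle 0.72 [331.3, 184.5] 966
amber_bottle 0.62 [328.9, 183.2] 1047
small_beaker 0.84 [277.6, 205.8] 484
small_beaker 0.59 [276.3, 184.7] 825
tall_beaker 0.59 [232.7, 159.8] 707
side [[372.5344708922017, 0.0, 318.5046808667785], [0.0, 372.5344708922017, 207.84554230480967], [0.0, 0.0, 1.0]] [[-0.945117344679088, -0.326541213771718, -0.011137346867314829], [-0.2116180100625035, 0.6377516208296958, -0.7406015716606885], [0.24893979714769585, -0.6975985276916723, -0.6718521203051123]] [0.52565297 0.12535221 1.16271866]
case_a 0.91 [348.5, 188.6] 541
case_a 0.76 [357.0, 167.6] 454
case_a 0.67 [327.3, 207.9] 601
case_a 0.29 [296.3, 221.5] 675
cradle 0.97 [322.3, 273.2] 629
amber_bottle 0.65 [296.9, 220.0] 686
small_beaker 0.85 [346.2, 235.0] 328
tall_beaker 0.61 [312.6, 315.9] 873
amber_vial 0.57 [330.6, 148.7] 140
0.7
```

```bash
python3 - <<'E'
import cv2
a=cv2.imread("pics/scene.png")[100:350,170:490];b=cv2.imread("pics/side.png")[110:360,190:510]
import numpy as np
cv2.imwrite("pics/v1.png",np.hstack([cv2.resize(x,(400,312),interpolation=3) for x in (a,b)]))
cv2.imwrite("pics/v1.png",cv2.resize(a,(800,600)[0:1]+(625,))[:600]); cv2.imwrite("pics/v2.png",cv2.resize(b,(768,600)))
E
```

```text
(no output)
```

View pics/v1.png

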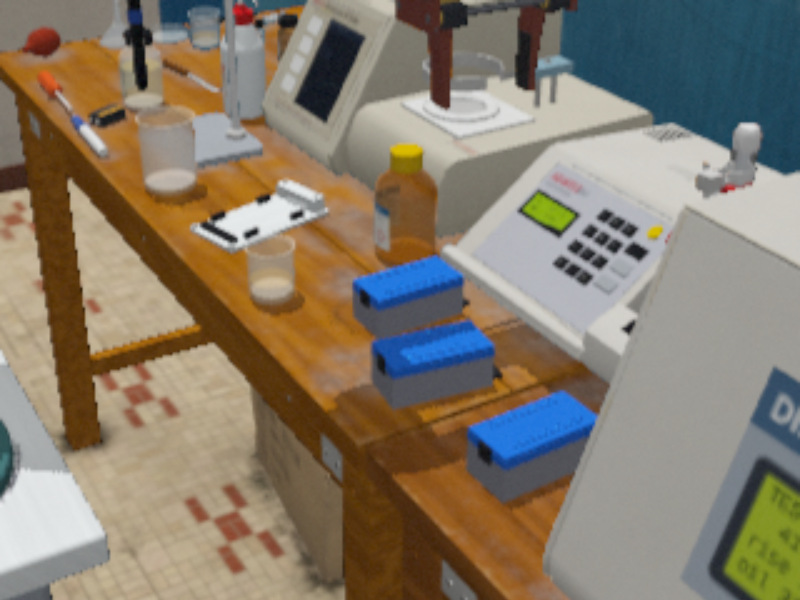

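View pics/v2.png

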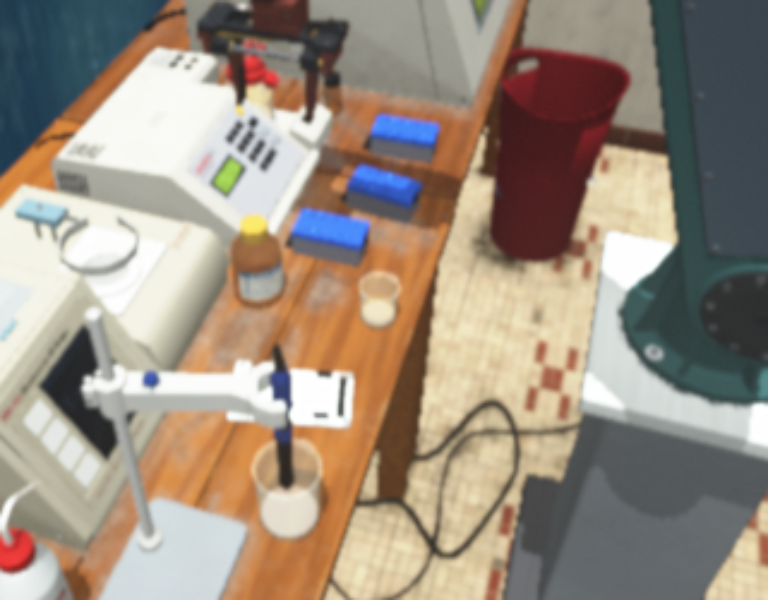

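The two pictures agree. Three blue-lidded cases stand in a row at scene px about (332,220), (341,246) and (381,278). The white cradle is at about (275,188), with the amber bottle to its right and the small beaker in front. The tall beaker is beyond it, with a stand and probe arm over the beaker. Next I turn these into poses.

```bash
cat > h.py <<'E'
from bench import *
import cv2,numpy as np
from scipy.spatial.transform import Rotation as Rot
def cloud(c):
    z=c["range_z"];v,u=np.mgrid[:400,:640];K=c["intrinsics"]
    P=np.stack([(u-K[0,2])/K[0,0]*z,(v-K[1,2])/K[1,1]*z,z],-1)
    return (P-c["t"])@c["R"],z>0
def blue(c):
    h=cv2.cvtColor(c["image"],cv2.COLOR_BGR2HSV)
    return (abs(h[...,0].astype(int)-107)<10)&(h[...,1]>170)&(h[...,2]>90)
def rect(P):
    (cx,cy),(w,h),a=cv2.minAreaRect((P[:,:2]*1000).astype(np.float32))
    if w<h: w,h,a=h,w,a+90
    a=(a+90)%180-90
    return np.round([cx,cy,w,h,a],1)
def comps(c,mask,W,zlo,zhi,nmin=60):
    m=(mask&(W[...,2]>zlo)&(W[...,2]<zhi)).astype(np.uint8)
    n,l,s,_=cv2.connectedComponentsWithStats(m)
    return [W[l==i] for i in range(1,n) if s[i,4]>nmin]
def down(yaw,pitch=0):
    # tool z down; tool y along case width; yaw = case x heading; pitch>0 tilts tongue (+x) end down
    return (Rot.from_euler('z',yaw)*Rot.from_euler('y',pitch)*Rot.from_matrix([[1,0,0],[0,-1,0],[0,0,-1]])).as_quat()
E
python3 - <<'E'
from h import *
for n in ("scene","side"):
    c=dict(np.load(f"pics/{n}.npz")); W,ok=cloud(c)
    print(n)
    inb=ok&(W[...,0]>.3)&(W[...,0]<1)&(abs(W[...,1])<.6)
    for P in comps(c,blue(c)&inb,W,.036,.06): print("lid",len(P),rect(P),P[:,2].mean().round(4))
    for q in ("cradle","amber_bottle","small_beaker","tall_beaker","amber_vial"):
        for k,r in np.load(f"pics/{n}_{q}.npz").items():
            P=W[r&ok]; P=P[(P[:,2]>.003)]
            print(q,k,len(P),rect(P),np.percentile(P,[3,97],axis=0).round(3).tolist())
    # obstacles: high points within work area, coarse map of max z
    Q=W[ok&(W[...,0]>.3)&(W[...,0]<1)&(abs(W[...,1])<.6)&(W[...,2]>.03)]
    g=np.zeros((14,24),int)
    np.maximum.at(g,(((Q[:,0]-.3)/.05).astype(int),((Q[:,1]+.6)/.05).astype(int)),(Q[:,2]*100).astype(int))
    print(g)
E
```

```text
scene
lid 454 [519.1   3.4 101.1  50.5   0.6] 0.0434
lid 595 [ 473.7 -113.   100.9   50.6   -9.4] 0.0435
lid 795 [ 479.7 -258.8  100.2   51.9    1.9] 0.0436
cradle arr_0 701 [481.9 274.2 151.1  81.7  12.9] [[0.414, 0.232, 0.004], [0.552, 0.315, 0.024]]
cradle arr_1 960 [607.8 124.9 117.   61.   27.1] [[0.554, 0.086, 0.013], [0.607, 0.128, 0.127]]
amber_bottle arr_0 1033 [587.8 120.2 211.1  65.8  53.7] [[0.553, 0.086, 0.01], [0.612, 0.131, 0.127]]
small_beaker arr_0 482 [419.8 112.7  58.2  48.5  63.5] [[0.396, 0.088, 0.009], [0.442, 0.138, 0.059]]
small_beaker arr_1 730 [482.1 224.6 198.1 157.3  89.2] [[0.414, 0.223, 0.004], [0.552, 0.315, 0.025]]
tall_beaker arr_0 697 [430.4 424.1  74.6  70.4  41.9] [[0.398, 0.389, 0.01], [0.457, 0.458, 0.092]]
[[ 0  0  0  0  0  0  0  0  0  0  0  0  0  0  0  0  0  0  0  0  0  0  0  0]
 [ 5  5  5  5  5  0  0  0  0  0  0  0  0  5  6  0  0  0  0  0  9  0  0  0]
 [19 19 19 19 19  0  4  4  0  4  4  0  0  6  6  0  0  0  0  9 27 32  0  0]
 [29 29 29 29 29  0  4  4  0  4  4  4  4  0  0  0  0  0  0  9  9 27  0  0]
 [29 29 29 29 29  0  4  4  0  4  4 34 34  0  
[... 1716 characters left out ...]
 0  0  0  0  0 28 28  0]
 [29 29 29 29 29  0  0  0  3  3  3 64 65 66 13  9  0  0  0  0  0 28 36 11]
 [29 29 29 29 29  7  5  6  7  6  6 64 65 65 12 10  9  9 10 10 11 11 11 19]
 [ 0  0  0 29 29  0  3 19 19 10 10 34 34 60 10 10 16 16 20 19 20 19 20  0]
 [23  0  0 29  8  0  3 24 19 12 12 12 12 12 10 16 16 16 20 20 20 20 20  0]
 [33 29  0  0 16  0  0 13 14 12 12 12 12 12 10 11 16 16 20 21 21 20 20  0]
 [ 0  0  0 29 29  0 11 12 12 12 12 12 12 12 10 15 16 10 20 21 21 21 20  0]
 [ 0 29 29 29 29  0 11 12 11 11 12 11 12 11 10 15 15  0 20 21 20 21 20  0]
 [31 31 31 54 54  0 11 11 11 11 11 11 11 11 10 10 10  0 20 20 20 20 20  0]
 [30 30 30  0 54  0  0  0  0  0  4  0  0  0  0  0  0  0  0 20 20 20 20  0]]
```

```bash
python3 - <<'E'
from h import *
print(current_force())
move_ptp([.47,.26,.28],down(np.radians(13)))
c=capture("wrist"); np.savez("pics/w1.npz",**c); cv2.imwrite("pics/w1.png",c["image"])
print(current_clock(),(-c["R"].T@c["t"]).round(3),c["R"].round(2).tolist(),c["intrinsics"][0,0],current_force())
W,ok=cloud(c)
P=W[ok&(W[...,2]>.019)&(W[...,2]<.030)&(W[...,0]>.45)&(W[...,0]<.62)&(abs(W[...,1]-.28)<.08)]; print("lip",len(P),rect(P),P[:,2].mean())
h=cv2.cvtColor(c["image"],cv2.COLOR_BGR2HSV)
m=ok&(W[...,2]>.003)&(W[...,2]<.03)&(abs(W[...,0]-.48)<.1)&(abs(W[...,1]-.275)<.08)
P=W[m]; print("all",len(P),rect(P))
d=m&(h[...,2]<70)
for P in comps(c,d,W,.006,.02,30): print("dark",len(P),rect(P),P[:,2].mean().round(4))
E
```

```text
[ 0.02769176 -0.09994826  0.39278093]
2.3583 [0.548 0.278 0.465] [[0.23, -0.97, -0.0], [-0.93, -0.22, 0.29], [-0.28, -0.06, -0.96]] 329.76106351917514 [-0.02029891 -0.41665526 -0.40873876]
lip 785 [539.8 285.5 174.9  63.5  49.4] 0.024887955167210134
all 6622 [480.  275.3 199.9 159.3   0. ]
dark 36 [506.4 311.5  14.6   2.9  11. ] 0.0166
dark 38 [455.9 236.1  17.    2.9  14. ] 0.0167
dark 193 [426.  260.   55.4   7.2 -75.4] 0.0139
```

View pics/w1.png

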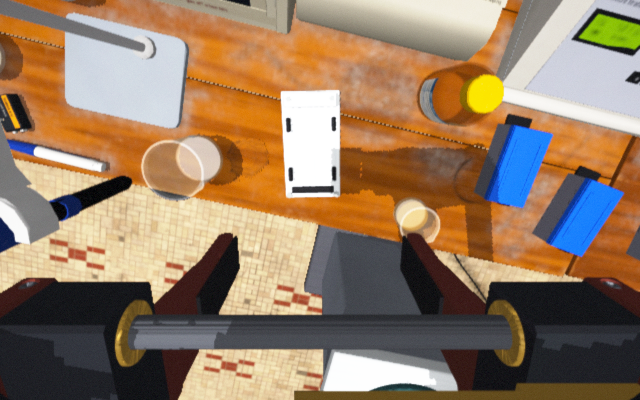

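```bash
cat >> h.py <<'E'
def ray(c,uv,z):
    K=c["intrinsics"];o=-c["R"].T@c["t"]
    d=c["R"].T@np.array([(uv[0]-K[0,2])/K[0,0],(uv[1]-K[1,2])/K[1,1],1])
    return o+d*(z-o[2])/d[2]
E
python3 - <<'E'
from h import *
c=dict(np.load("pics/w1.npz"))
g=cv2.cvtColor(c["image"],cv2.COLOR_BGR2GRAY).astype(float)
x0,y0,x1,y1=283,104,340,197
s=g[y0:y1,x0:x1]; w=np.clip(150-s,0,None)
n,l,st,ce=cv2.connectedComponentsWithStats((w>15).astype(np.uint8))
for i in range(1,n):
    if st[i,4]<12: continue
    yy,xx=np.nonzero(l==i); ww=w[yy,xx]
    uv=(x0+(xx*ww).sum()/ww.sum(),y0+(yy*ww).sum()/ww.sum())
    print(st[i].tolist(),np.round(uv,1),(ray(c,uv,.0135)*1000).round(1))
m=g>170; 
n,l,st,ce=cv2.connectedComponentsWithStats(m.astype(np.uint8)); i=l[140,310]; print(st[i]); 
cn=np.argwhere(l==i)[:,::-1].astype(np.float32); R=cv2.minAreaRect(cn);print(R,[(ray(c,p,.0)*1000).round(1) for p in cv2.boxPoints(R)])
E
```

```text
[49, 13, 4, 14, 53] [333.4 123.4] [521.2 252.7  13.5]
[3, 14, 5, 14, 57] [288.1 124.4] [506.2 311.6  13.5]
[49, 63, 4, 14, 55] [333.6 173. ] [455.4 236.3  13.5]
[6, 64, 4, 13, 49] [290.4 173.8] [440.6 295.   13.5]
[9, 82, 42, 7, 259] [313.1 189.1] [426.2 259.2  13.5]
[ 280   89   61  110 5575]
((311.5771484375, 143.3509521484375), (107.40680694580078, 59.24026107788086), 87.61405944824219) [array([545.6, 332.2,   0. ]), array([566.5, 255.6,   0. ]), array([422.7, 213. ,   0. ]), array([399.4, 297. ,   0. ])]
```

The cradle guides and ridge fit the model: they measure 67.7 mm against 68, and the ridge is within 1 mm. That puts the cradle origin at (0.482, 0.274) with a yaw of 14.1°. Now I weigh the nearest case.

```bash
cat >> h.py <<'E'
C={1:(.519,.0055,.6),2:(.4737,-.111,-9.2),3:(.4797,-.256,2)}
def weigh(k,off=-.006):
    x,y,a=C[k];a=np.radians(a);p=np.array([x+off*np.cos(a),y+off*np.sin(a)]);q=down(a)
    move_ptp([*p,.15],q); hit=servo_line([*p,.062],rate=.2)
    hit=servo_line([*p,.013],rate=.1,contact_N=6)
    if hit: print("hit",current_position()); return
    f0=np.array([0,0,0.])
    f0=np.array(current_force()); move_gripper(.04); print("gap",current_finger_gap(),"grip",current_grip_force())
    servo_line([*p,.053],rate=.1); sleep(.25)
    f=np.mean([(sleep(.05),current_force())[1] for _ in range(3)],0)
    print(k,"dF",(f-f0).round(2),"f",f.round(2),"tq",np.round(current_torque(),2),"t",current_clock())
E
python3 - <<'E'
from h import *
weigh(1)
E
```

```text
gap 0.04966829174646584 grip 29.98343735933304
1 dF [ 0.93 -0.66 -1.97] f [ 0.6  -0.16 -1.73] tq [ 0.02  0.09 -0.03] t 6.3333
```

C1 weighs about 0.18 kg, so it holds foam. I put it back and weigh C2.

```bash
cat >> h.py <<'E'
def putback(z=.0135):
    p=np.array(current_position()); servo_line([p[0],p[1],.020],rate=.1)
    servo_line([p[0],p[1],z-.001],rate=.04,contact_N=3); move_gripper(.08)
    servo_line([p[0],p[1],.13],rate=.25)
E
python3 - <<'E'
from h import *
putback(); print(current_clock()); weigh(2)
E
```

```text
8.3583
gap 0.049967650390564826 grip 29.861548840999603
2 dF [ 0.45 -0.5  -5.57] f [-0.03 -0.13 -6.08] tq [ 0.06  0.15 -0.03] t 11.6917
```

C2 is the heavy one, at about 0.58 kg. I carry it to a tilted hover in front of the slot and check the alignment with the camera.

```bash
cat >> h.py <<'E'
CR=np.array([.4818,.2741]);CY=np.radians(14.1);XG=-.006;ZG=.013
def tcp_for(tipx,tipz,th,y=0.,xg=XG,zg=ZG):
    """TCP world pos+quat for the tongue-tip bottom edge at cradle (tipx,y,tipz), pitch th rad."""
    R=Rot.from_euler('y',th)
    v=np.array([tipx,y,tipz])+R.apply([xg-.065,0,zg])
    w=Rot.from_euler('z',CY).apply(v)
    return [CR[0]+w[0],CR[1]+w[1],w[2]],down(CY,th)
TH=np.radians(9.5)
E
python3 - <<'E'
from h import *
p=current_position(); servo_line([p[0],p[1],.2],rate=.25)
P,q=tcp_for(.040,.12,TH); move_ptp(P,q)
P,q=tcp_for(.040,.045,TH); servo_line(P,q,rate=.15)
c=capture("wrist"); np.savez("pics/w2.npz",**c)
s=capture("side"); np.savez("pics/s2.npz",**s); s2=capture("scene"); np.savez("pics/sc2.npz",**s2)
print(current_clock(),np.round(current_position(),4),P,current_finger_gap())
cv2.imwrite("pics/w2.png",c["image"])
cv2.imwrite("pics/s2.png",np.hstack([cv2.resize(s["image"][200:330,250:380],(400,400)),cv2.resize(s2["image"][130:230,210:310],(400,400))]))
E
```

```text
14.6583 [0.456  0.2676 0.0707] [np.float64(0.45475932923021584), np.float64(0.2673078529698077), np.float64(0.06954009283609212)] 0.04992824454106238
```

View pics/w2.png

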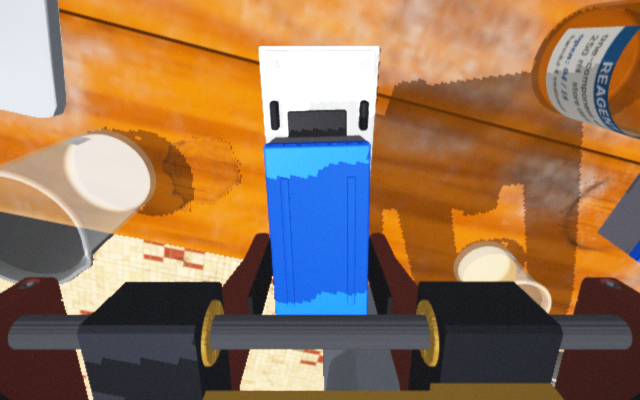

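View pics/s2.png

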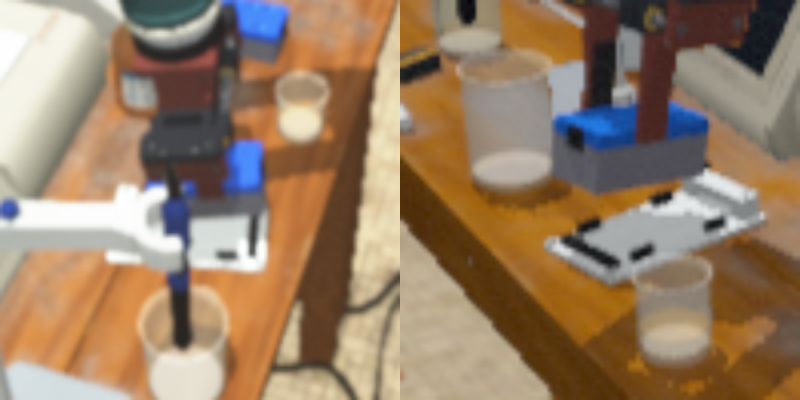

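The wrist view shows the tongue at columns 289–346 in front of the slot, with the guides at columns 274 and 364 and everything nearly centred. I quantify the offset.

```bash
python3 - <<'E'
from h import *
c=dict(np.load("pics/w2.npz"));g=cv2.cvtColor(c["image"],cv2.COLOR_BGR2GRAY).astype(int)
def cr(P): return (Rot.from_euler('z',-CY).apply(P-np.array([*CR,0]))*1000).round(1)
for r in (105,115,125): 
    print(r,"guides L/R dark cols",[i for i in range(262,378) if g[r,i]<90])
print([ (i,g[i,318]) for i in range(100,150,2)])
def cen(a,b,r):return ((a+b)/2,r)
W,ok=cloud(c); 
for (u,v) in [(274,115),(364,115),(300,122),(335,122),(290,150),(345,150),(280,170),(355,170),(320,60),(320,95)]: print((u,v),cr(W[v,u]))
b=blue(c)
for r in range(150,260,20):
    x=np.nonzero(b[r,250:390])[0]+250; print(r,x.min(),x.max(),cr(W[r,x.min()+3]),cr(W[r,x.max()-3]))
E
```

```text
105 guides L/R dark cols [270, 271, 272, 273, 274, 275, 276, 277, 360, 361, 362, 363, 364, 365, 366, 367, 368]
115 guides L/R dark cols [271, 272, 273, 274, 275, 276, 277, 278, 288, 289, 290, 291, 292, 293, 294, 295, 296, 297, 298, 299, 300, 301, 302, 303, 304, 305, 306, 307, 308, 309, 310, 311, 312, 313, 314, 315, 316, 317, 318, 319, 320, 321, 322, 323, 324, 325, 326, 327, 328, 329, 330, 331, 332, 333, 334, 335, 336, 337, 338, 339, 340, 341, 342, 343, 344, 345, 360, 361, 362, 363, 364, 365, 366, 367]
125 guides L/R dark cols [271, 272, 273, 274, 275, 276, 277, 278, 279, 289, 290, 291, 292, 293, 294, 295, 296, 297, 298, 299, 300, 301, 302, 303, 304, 305, 306, 307, 308, 309, 310, 311, 312, 313, 314, 315, 316, 317, 318, 319, 320, 321, 322, 323, 324, 325, 326, 327, 328, 329, 330, 331, 332, 333, 334, 335, 336, 337, 338, 339, 340, 341, 342, 343, 344, 345, 359, 360, 361, 362, 363, 364, 365, 366, 367]
[(100, np.int64(255)), (102, np.int64(255)), (104, np.int64(247)), (106, np.int64(244)), (108, np.int64(242)), (110, np.int64(90)), (112, np.int64(67)), (114, np.int64(67)), (116, np.int64(76)
[... 224 characters left out ...]
t64(81)), (140, np.int64(77)), (142, np.int64(65)), (144, np.int64(81)), (146, np.int64(112)), (148, np.int64(159))]
(274, 115) [33.8 30.3 17. ]
(364, 115) [ 33.6 -30.1  16.5]
(300, 122) [37.5 10.8 53.1]
(335, 122) [37.5 -9.  53. ]
(290, 150) [33.7 13.5 92.6]
(345, 150) [ 33.4 -12.2  91.5]
(280, 170) [24.3 18.5 93.9]
(355, 170) [ 24.3 -17.1  93.9]
(320, 60) [68.3 -0.6 24.9]
(320, 95) [45.3 -0.6  8.1]
150 264 369 [33.7 24.2 92.3] [ 33.8 -21.8  92.9]
170 266 369 [24.3 23.7 93.8] [ 24.7 -22.1  94.8]
190 267 368 [14.8 23.6 95.8] [ 14.7 -22.1  95.8]
210 269 368 [ 5.2 22.9 98.2] [  4.9 -22.5  97.8]
230 270 368 [-5.7 23.  99.1] [ -5.8 -23.   98.9]
250 271 368 [-16.4  22.9 101. ] [-15.5 -23.1 102.4]
```

Alignment is within about 1 mm and the tilt is about 10°. I descend, then push to the stop.

```bash
python3 - <<'E'
from h import *
Y=-.0006
def rep(s):
    p=np.array(current_position()); v=Rot.from_euler('z',-CY).apply(p-np.array([*CR,0]))
    tip=v-Rot.from_euler('y',TH).apply([XG-.065,0,ZG]); print(s,"tip",(tip*1000).round(2),"F",np.round(current_force(),1),round(current_clock(),2)); return tip
P,q=tcp_for(.046,.020,TH,Y); servo_line(P,q,rate=.1)
rep("hover")
P,q=tcp_for(.046,.0065,TH,Y); print(servo_line(P,q,rate=.04,contact_N=4)); t=rep("down")
P,q=tcp_for(.070,max(t[2],.0065)+.0008,TH,Y); print(servo_line(P,q,rate=.03,contact_N=6)); sleep(.2); t=rep("push")
c=capture("wrist"); np.savez("pics/w3.npz",**c)
s=capture("scene"); cv2.imwrite("pics/w3.png",np.hstack([c["image"][40:340,150:450],cv2.resize(s["image"][130:230,210:310],(400,300))]))
E
```

```text
hover tip [45.42 -0.66 19.51] F [-0.3 -0.1 -6.4] 15.07
False
down tip [46.02 -0.55  6.48] F [-0.4 -0.4 -5.1] 15.56
True
push tip [61.04 -0.67  5.75] F [ 0.6  1.2 -4.2] 16.34
```

View pics/w3.png

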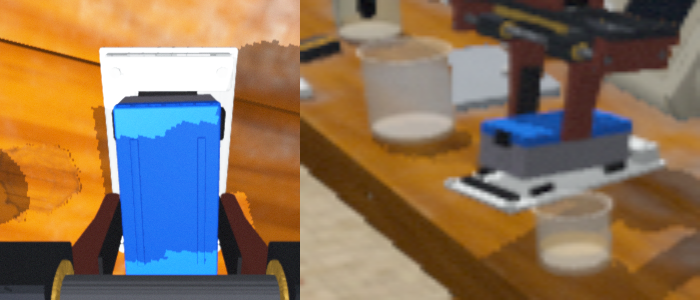

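The tongue has entered under the lip, but the push stopped about 5 mm early and the force is now small, so friction may have tripped it. I raise slightly and push on with a higher threshold.

```bash
cat >> h.py <<'E'
def rep(s,th=TH):
    p=np.array(current_position()); v=Rot.from_euler('z',-CY).apply(p-np.array([*CR,0]))
    tip=v-Rot.from_euler('y',th).apply([XG-.065,0,ZG]); F=Rot.from_euler('z',-CY).apply(current_force())
    print(s,"tip",(tip*1000).round(2),"F(cradle)",F.round(1),"T",np.round(current_torque(),2),round(current_clock(),2)); return tip
E
python3 - <<'E'
from h import *
Y=-.0006
P,q=tcp_for(.0600,.0085,TH,Y); servo_line(P,q,rate=.03); sleep(.1); rep("raised")
P,q=tcp_for(.072,.0085,TH,Y); print(servo_line(P,q,rate=.02,contact_N=10)); rep("push"); sleep(.2); t=rep("settled")
c=capture("wrist"); np.savez("pics/w4.npz",**c)
W,ok=cloud(c); b=blue(c)
def cr(P): return (Rot.from_euler('z',-CY).apply(P-np.array([*CR,0]))*1000).round(1)
for r in (150,170,200,240):
    x=np.nonzero(b[r,250:390])[0]+250; print(r,x.min(),x.max(),cr(W[r,x.min()+3]),cr(W[r,x.max()-3]))
g=c["image"][...,1].astype(int)
for v in range(110,152,3): print(v,c["image"][v,320].tolist(),cr(W[v,320]))
E
```

```text
raised tip [59.5  -0.7   8.37] F(cradle) [ 0.3 -0.4 -6.2] T [ 0.08 -0.14  0.04] 16.79
True
push tip [62.03 -0.81  7.54] F(cradle) [ 0.4  1.4 -5.8] T [ 0.13 -0.15  0.01] 17.2
settled tip [61.51 -0.81  6.91] F(cradle) [-0.2 -0.4 -4.8] T [ 0.18 -0.21  0.01] 17.4
150 263 370 [55.2 24.1 54.6] [ 54.9 -22.6  53.8]
170 264 370 [46.1 24.  56.6] [ 45.8 -22.9  56. ]
200 268 368 [31.  23.  57.8] [ 31.2 -22.6  58.2]
240 270 368 [10.4 22.8 61.8] [ 10.  -23.5  61.2]
110 [255, 255, 255] [67.7 -0.8 27.3]
113 [255, 255, 255] [65.6 -0.8 24.5]
116 [255, 255, 255] [63.9 -0.8 24.1]
119 [255, 255, 255] [62.5 -0.8 25. ]
122 [255, 255, 255] [60.9 -0.8 25.1]
125 [255, 255, 255] [59.2 -0.8 24.5]
128 [255, 255, 255] [57.5 -0.8 24.5]
131 [208, 204, 200] [55.6 -0.8 23.6]
134 [48, 46, 44] [51.5 -0.9 14.9]
137 [92, 82, 83] [50.8 -0.9 18.4]
140 [95, 81, 83] [53.1 -0.8 32. ]
143 [197, 77, 22] [56.5 -0.8 48.2]
146 [250, 127, 38] [56.7 -0.8 53.4]
149 [255, 201, 74] [55.5 -0.8 54. ]
```

The contact fits the stop: the camera puts the tip about 2–3 mm further in than my dead reckoning does. Either way, lowering from here lands the origin within x = −1.5..1. I lower by rotating about the tip.

```bash
python3 - <<'E'
from h import *
Y=-.0007;t=rep("start");tx=t[0]-.0003
for d in (6,3,1,0):
    th=np.radians(d);P,q=tcp_for(tx,.0068,th,Y); h=servo_line(P,q,rate=.03,contact_N=9); rep((d,h),th)
    if h: break
sleep(.2)
c=capture("wrist");np.savez("pics/w5.npz",**c)
s=capture("scene");cv2.imwrite("pics/w5.png",np.hstack([c["image"][40:340,150:450],cv2.resize(s["image"][130:230,210:310],(400,300))]))
W,ok=cloud(c); b=blue(c)
def cr(P): return (Rot.from_euler('z',-CY).apply(P-np.array([*CR,0]))*1000).round(1)
for r in (150,170,200,240):
    x=np.nonzero(b[r,250:390])[0]+250
    if len(x): print(r,x.min(),x.max(),cr(W[r,x.min()+3]),cr(W[r,x.max()-3]))
E
```

```text
start tip [61.49 -0.84  6.92] F(cradle) [-0.2  0.3 -5.1] T [ 0.12 -0.23  0.01] 17.45
(6, False) tip [59.82 -0.79  6.83] F(cradle) [ 0.4 -0.3 -4.5] T [0.04 0.06 0.03] 17.76
(3, False) tip [61.1  -0.71  6.89] F(cradle) [-0.3  0.1 -5.8] T [ 0.01  0.08 -0.05] 18.03
(1, False) tip [61.82 -0.67  6.93] F(cradle) [ 0.4 -0.5 -5.9] T [ 0.04  0.08 -0.01] 18.28
(0, False) tip [62.24 -0.66  6.99] F(cradle) [ 0.3 -0.1 -6. ] T [ 0.08  0.09 -0.05] 18.53
150 264 370 [47.9 23.9 52.7] [ 47.8 -22.5  52. ]
170 265 370 [38.3 24.  51.8] [ 38.4 -22.9  52.2]
200 268 368 [23.6 23.1 52.3] [ 23.4 -22.6  51.8]
240 270 368 [ 2.5 23.  52.3] [  2.7 -23.3  52.6]
```

View pics/w5.png

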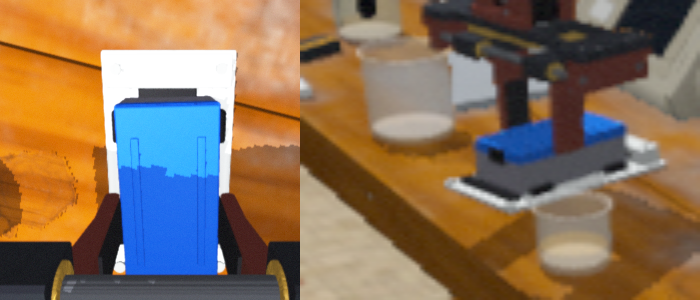

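The case is level and hovering about 1 mm over the floor. I give it a gentle level push to the stop, lower it to touch, check x, then release.

```bash
python3 - <<'E'
from h import *
Y=-.0007;t=rep("start",0)
P,q=tcp_for(t[0]+.006,.0070,0,Y); print(servo_line(P,q,rate=.02,contact_N=8)); sleep(.15); t=rep("push",0)
P,q=tcp_for(t[0]-.0008,.0070,0,Y); servo_line(P,q,rate=.02)
P,q=tcp_for(t[0]-.0008,.0045,0,Y); print(servo_line(P,q,rate=.02,contact_N=4)); sleep(.1); rep("down",0)
c=capture("wrist");np.savez("pics/w6.npz",**c);W,ok=cloud(c)
def cr(P): return (Rot.from_euler('z',-CY).apply(P-np.array([*CR,0]))*1000).round(1)
for v in range(122,150,2): print(v,c["image"][v,320].tolist(),cr(W[v,320]))
E
```

```text
start tip [61.77 -0.69  6.91] F(cradle) [ 0.3 -0.7 -6.2] T [-0.01  0.17  0.  ] 18.83
True
push tip [62.29 -0.79  6.26] F(cradle) [0.5 0.1 5.3] T [ 0.28 -0.01  0.04] 19.26
True
down tip [60.75 -0.84  5.88] F(cradle) [-0.4  0.4  4.8] T [0.19 0.21 0.14] 19.82
122 [255, 255, 255] [57.5 -0.8 24.3]
124 [254, 254, 254] [56.4 -0.8 24.8]
126 [114, 110, 108] [54.5 -0.8 13.4]
128 [72, 69, 69] [53.3 -0.8 12.3]
130 [72, 69, 67] [52.3 -0.8 13.1]
132 [71, 65, 67] [51.2 -0.8 13.4]
134 [71, 67, 68] [50.  -0.8 13.3]
136 [71, 66, 65] [48.9 -0.8 13.4]
138 [90, 81, 78] [48.2 -0.8 17.1]
140 [89, 80, 81] [48.1 -0.8 25.7]
142 [125, 70, 59] [48.2 -0.8 34.9]
144 [224, 90, 26] [48.6 -0.7 45.6]
146 [239, 103, 22] [48.2 -0.7 49.7]
148 [255, 165, 51] [47.6 -0.7 51.8]
```

The front face is at x = 48.2, so the origin is about −1.8 mm, within tolerance, and the case is flat on the floor. I release and check.

```bash
python3 - <<'E'
from h import *
move_gripper(.072); p=np.array(current_position()); servo_line([p[0],p[1],.14],rate=.15)
servo_line([p[0]-.02,p[1],.2],rate=.2); sleep(.4)
c=capture("wrist");W,ok=cloud(c);b=blue(c)&ok
def cr(P): return Rot.from_euler('z',-CY).apply(P-np.array([*CR,0]))
V=cr(W.reshape(-1,3)).reshape(W.shape)
Q=V[b&(abs(V[...,0])<.08)&(abs(V[...,1])<.05)&(V[...,2]>.045)]
A=np.c_[Q[:,:2],np.ones(len(Q))];print("lid",rect(Q),"plane",np.linalg.lstsq(A,Q[:,2],rcond=None)[0].round(4))
s=capture("scene");W,ok=cloud(s)
for P in comps(s,blue(s)&ok&(W[...,0]>.3)&(W[...,0]<1)&(abs(W[...,1])<.6),W,.036,.07): print(rect(P),P[:,2].mean().round(4), (cr(np.r_[rect(P)[:2]/1000,0])*1000).round(1))
print(current_clock(),np.round(current_force(),1))
cv2.imwrite("pics/f.png",np.hstack([c["image"][:,100:540],cv2.resize(s["image"][130:330,200:400],(360,400))[:, :360]]))
E
```

```text
lid [-1.5 -0.1 99.7 50.   1.7] plane [-0.0014  0.0004  0.052 ]
[477.3 269.7 100.9  54.2  17.8] 0.0484 [-5.4 -3.2  0. ]
[5.203e+02 3.200e+00 1.004e+02 5.120e+01 1.000e-01] 0.0434 [ -28.7 -272.1    0. ]
[ 479.2 -257.7  100.2   52.2    2.7] 0.0436 [-132.1 -515.1    0. ]
22.3583 [ 0.5  0.6 -0.9]
```

View pics/f.png

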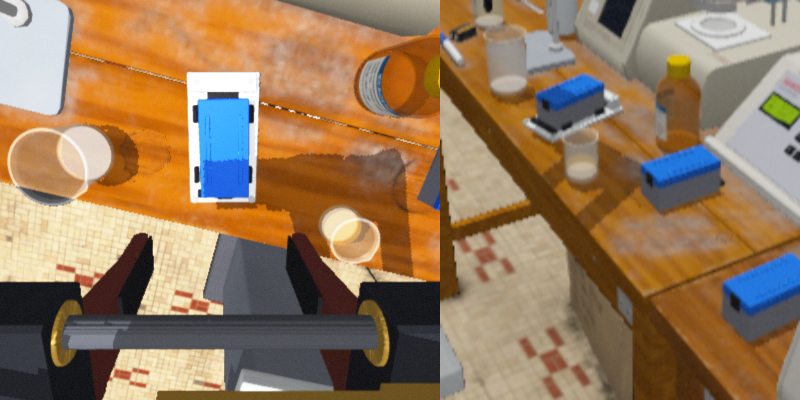

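The case is seated at about (−1.5, −0.1) mm, level, and 1.7° off the cradle line. The bystanders and the light cases are in place, so I hand it in.

```bash
python3 -c "
from bench import *
print(close_job())"
```

```text
the job is handed in; nothing more can be done
None
```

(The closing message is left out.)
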